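# Snap the thick battery pack into the bench dock and switch it on

### The job

Lift the thicker of the two battery packs out of the plywood rack by its grooved ends, stand it upright on a clear bit of the bench and let go, then take it again by its plain sides and press it down into the bay of the power dock until it is fully home and both spring clips have snapped into its grooves. Then flip the dock's toggle switch over to its other side, away from the robot, to turn the dock on. Leave the slim pack standing in its slot in the rack.

Things in the scene. Friction and masses are not known exactly. Their poses are not given: they have to be found in the camera images.
- thick_pack_center (a point): Thick battery pack, black block with grey ribbed panels: 60 mm long (its x), 46 wide (y), 80 tall (z), 0.18 to 0.34 kg; this point is its centre, half-way up. Each end (faces across x, 60 mm apart) has a groove across it, 5 mm deep, 52 to 70 mm above the pack's foot; the sides (across y, 46 mm apart) are plain. A half turn makes no difference. It starts upright in one slot of the rack.
- slim_pack_center (a point): Slim battery pack: like the thick one, 60 x 80 mm, but only 32 mm wide (its y). This point is its centre. It stands in the rack's other slot and is not to be used.
- rack: Fixed plywood rack nearer than the dock, 76 (x) by 130 mm (y); origin at its underside's centre. Two 52 mm slots centred at y = +-30 mm between three cheeks with tops 76 mm above the bench; slot floor 8 mm up, so a pack's top is at 88 mm. The cheeks (50 mm long) cover the packs' plain sides; the grooved ends are free at the rack's open front and back (+-x) above lips 16 mm high: grip there.
- dock: Fixed grey dock on the right: base plate 86 (x) by 162 mm (y), 12 mm thick; origin on the bench under the centre of the bay, x away from the robot (0.2 to 0.6 rad to its right), y left. A spring clip is at each end (+-y) of it, flared leaf up to 92 mm above the bench; low flared guides at the sides (+-x), 50 mm apart, reach only 35 mm. Switch housing (top at 42 mm) at y = +84 mm.
- dock_floor (a point): Centre of the bay's floor, 12 mm above the bench. The thick pack goes in upright, its 60 mm length along the dock's y, held by its plain sides since the clips cover its ends; fully home its foot is on this floor, its centre 40 mm above. The clips' noses are 57 mm above the floor and snap into the grooves as the foot lands; pushing past them takes about 8 to 18 N.
- clip_left (a joint): Left (+y) steel spring clip: how far its nose is pushed outward, m; 0 at rest (and again when snapped into the groove), about 0.004 while the flat of a pack's end is passing.
- clip_right (a joint): Right (-y) steel spring clip, the same as the left.
- toggle (a joint): Bat toggle of the dock: 0 = off, leaning 0.4 rad to the dock's -x (toward the robot); 0.8 = on, leaning 0.4 rad to +x (away). It goes over centre: it falls to either side past 0.4, and needs about 2 N half-way up the bat.
- toggle_tip (a point): Centre of the round tip (13 mm diameter) of the toggle's steel bat; the bat is 42 mm long from pivot to this point and 8 mm thick.
- toggle_pivot (a point): Pivot of the bat, on the switch housing, 44 mm above the bench; the bat swings in the dock's x-z plane.

How it is judged:
By the outcome, as a careful person would: the job done as asked, in the order asked, and still so for the second after the job is handed in, with the robot touching nothing.
It also fails if it takes over 69 s, if anything falls off the work surface, if the arm or the gripper's body presses on something with over 40 N, if the wrist force passes 120 N, or if a joint passes its speed limit or range.

### The arm

A 6-joint arm with a two-finger parallel gripper is mounted at the origin on the work surface; the furniture and walls round the work are solid. World frame = base frame: x ahead of the robot, y to its left, z up, the work surface at z = 0. Lengths are in mm, angles in rad, forces in N, time in s.
With the tool pointing down it reaches from about 275 to 1000 mm from the base axis. Payload 8.4 kg.
Tool frame: the origin (TCP) lies between the finger pads; the fingertips stand r.finger_overhang ahead of it and the grasp point (between the pads) is the TCP (r.finger_overhang is the distance from the TCP to the fingertips, in mm); z points along the fingers, y is the line along which they close (so a half turn about z gives the same grasp; the last joint's range is limited). The gripper opens to 85 mm and grips with 20 to 120 N. Pads are 22 mm wide; open, the fingers measure 114 mm over their backs; the gripper's body (76 mm by 85 mm) begins 54 mm behind the grasp point. The pads swing forward as they close: fully open they stand 13 mm farther back than shut.
Start: joints at [1.239, 0.353, 1.633, -0, 1.155, -0.002], TCP at [202.407, 591.32, 250.281] pointing down, gripper open.
Joint ranges: [-2.63, 2.63], [-0.92, 2.1], [0.06, 2.66], [-1.3, 4.44], [0, 2.69], [-3.02, 3.02]. Speed limits (rad/s): [2.22, 2.22, 2.79, 3.14, 3.14, 3.14].

### API

Orientations are given as [roll, pitch, yaw] about the fixed x, y, z axes, in that order (R = Rz(yaw) Ry(pitch) Rx(roll)).
In Python, from rig import r, cams, sign_off gives the robot as it stands.
- The arm moves only by the shell command python3 -m crank 'ROWS' [FORCE]. ROWS is JSON, a list of rows, each a list of 7 numbers: the shift along the tool's x, y, z in m, then the turn, a rotation vector about the tool's x, y, z in rad, then the closure, from 0 (fully open) to 1 (shut). In form: [[dx, dy, dz, ax, ay, az, gripper], ...]. A call has 1 to 5 rows; each row is the pose to reach, as a shift and turn from the pose commanded when the call began, along the tool's axes at that moment; what a row does not reach only later rows make up. A row lasts 1/10 s, in which the tool goes at most 50 mm and 8.59 degrees, less where a joint would pass 70% of its speed; a pose out of reach is approached as far as the arm can. A call with a gripper value outside its range is refused whole. The fingers move at their own pace and stop on an object; FORCE is the grip in N (left out, the last holds). Time passes only in rows, so rows that repeat a pose let the fingers close. It gives the time, the measured TCP pose, the force, the opening and the grip force at its end, in the units of the state.
- r.sense(): the state, without advancing time (a new reading comes with each control period).
- cams.grab_frame(name): name is "side" or "top" or "wrist"; returns a dict with "image" (384x512x3 uint8, red, green, blue), "fx", "fy", "cx", "cy" (pixels), "position" and "orientation" of the camera in the world. Camera axes: x right, y down, z forward; pixel columns grow to the right and rows downward; lengths in mm; the calibration is good to about 2 mm. The wrist camera is an equidistant fisheye: a pixel r from the principal point sees the ray r / f radians off the axis. A picture is of the moment at which its call begins. There is no depth.
- sign_off(): hands the job in; it is judged then, once.
The state is a dict: "clock": time; "qpos": joint angles; "qvel": joint speeds; "joint_efforts": joint torques, N m; "eef_pos": TCP position; "tcp_rot": TCP orientation; "contact_force": force on the tool from outside, world axes, zero at the start; "wrist_torque": the same for the moment, N m; "opening": opening from 0.0 (shut) to 1.0 (fully open); "grasp_force": force on a finger pad.
Only numpy, scipy, OpenCV 4.12 (cv2) and the standard library are available. Lean on these libraries where they do the work, as an engineer would, in place of code of your own. Each camera call takes 0.05 s, during which the arm holds its last target. There are 200 camera calls.

## Working session

There is one attempt and no reset: what is moved stays moved. The work goes in short steps, Python scripts to look and compute and a shell command to move; the robot and the scene stay as the last step left them, time stands still between calls to the robot, and variables do not carry over. Pictures are saved under pics/ and viewed, at most 10 in all, crops included, and the job is handed in when it is done.

```bash
mkdir -p pics; ls; python3 - <<'E'
from rig import r,cams
import cv2,json
print(r.sense(), r.finger_overhang)
for n in ("side","top"):
    f=cams.grab_frame(n); cv2.imwrite(f"pics/{n}0.png",cv2.resize(f["image"][:,:,::-1],(800,600),interpolation=cv2.INTER_CUBIC))
    print({k:v for k,v in f.items() if k!="image"})
E
```

```text
pics
{'clock': 0.0, 'qpos': array([ 1.23863321e+00,  3.53672286e-01,  1.63417278e+00,  1.51179455e-05,
        1.15517332e+00, -2.37417368e-03]), 'qvel': array([-0.00059599,  0.00062881,  0.00059425,  0.00142982,  0.00014684,
        0.00043637]), 'joint_efforts': array([-2.45624142e-03, -6.05246258e+01, -3.42067981e+01, -3.14418203e-04,
        9.27915884e-03,  5.13361556e-06]), 'eef_pos': array([202.23111282, 590.88673891, 249.5300452 ]), 'tcp_rot': array([-3.14016696e+00, -1.72070481e-05,  2.81179758e+00]), 'contact_force': array([0.1623306 , 0.53083323, 0.23103868]), 'wrist_torque': array([-0.03079885,  0.00185287, -0.01338084]), 'grasp_force': 0.0, 'opening': 1.0008841684172203} 19.0
{'fx': 434.94722962258595, 'fy': 434.94722962258595, 'cx': 257.50183436531796, 'cy': 192.11622683377675, 'position': array([  356.15586033, -1125.11662526,   416.3483405 ]), 'orientation': array([-1.95480177,  0.0134551 , -0.13342516])}
{'fx': 369.15314752274395, 'fy': 369.15314752274395, 'cx': 255.83171783777294, 'cy': 191.71050557813265, 'position': array([ 427.13753557, -343.30155711,  921.88149624]), 'orientation': array([-3.13047031, -0.01923448, -1.55973173])}
```

View pics/top0.png

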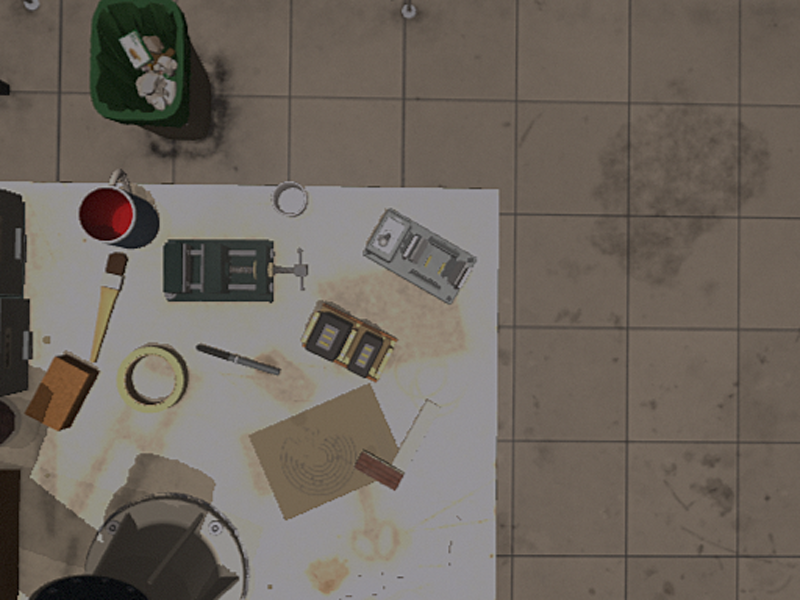

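View pics/side0.png

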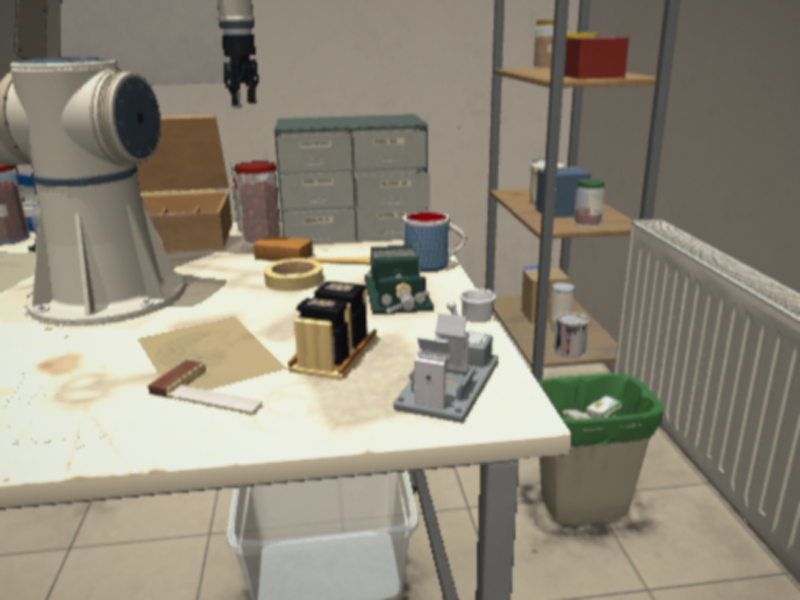

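The top view shows the rack at about (350,342), with the thick pack in its left slot at (330,335) and the slim one at (369,352). The dock is at (420,255), with its switch at the upper left, and the bench's right edge is at column 498.

```bash
cat > h.py <<'E'
import numpy as np, cv2
from scipy.spatial.transform import Rotation as R
from rig import r,cams
def ray(f,u,v):
    d=np.array([(u-f["cx"])/f["fx"],(v-f["cy"])/f["fy"],1]); return R.from_euler('xyz',f["orientation"]).apply(d)
def at(f,u,v,z):
    d=ray(f,u,v); p=f["position"]; return p+d*(z-p[2])/d[2]
def proj(f,P):
    c=R.from_euler('xyz',f["orientation"]).inv().apply(np.atleast_2d(P)-f["position"])
    return np.c_[f["fx"]*c[:,0]/c[:,2]+f["cx"],f["fy"]*c[:,1]/c[:,2]+f["cy"]]
def crop(f,name,x0,y0,w,h,s,step=10):
    im=cv2.resize(f["image"][y0:y0+h,x0:x0+w,::-1],None,fx=s,fy=s,interpolation=cv2.INTER_CUBIC)
    for x in range(-(-x0//step)*step,x0+w,step):
        cv2.line(im,((x-x0)*s,0),((x-x0)*s,5),(0,0,255),1); cv2.putText(im,str(x),((x-x0)*s,16),0,.35,(0,0,255),1)
    for y in range(-(-y0//step)*step,y0+h,step):
        cv2.line(im,(0,(y-y0)*s),(5,(y-y0)*s),(0,0,255),1); cv2.putText(im,str(y),(6,(y-y0)*s+4),0,.35,(0,0,255),1)
    cv2.imwrite(f"pics/{name}.png",im)
E
python3 - <<'E'
from h import *
crop(cams.grab_frame("top"),"topc",188,128,120,118,5)
crop(cams.grab_frame("side"),"sidec",180,175,145,95,5)
E
```

```text
(no output)
```

View pics/topc.png

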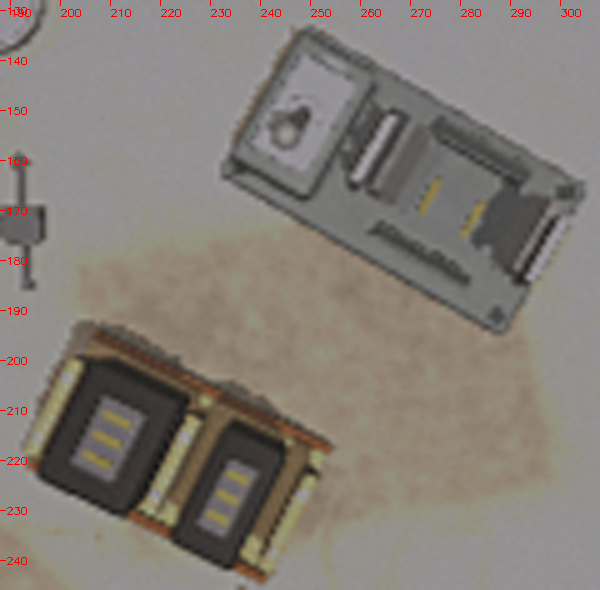

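View pics/sidec.png

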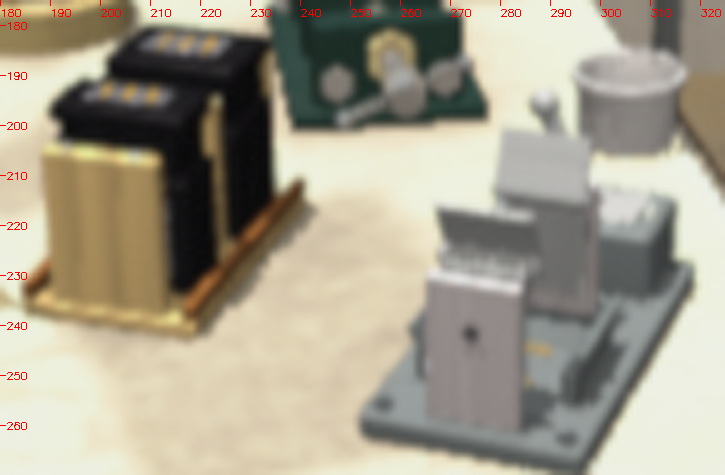

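Crop pixels are image = crop/5 + (188,128). The thick pack's label centre is at (112,437) and the slim pack's at (226,497). The dock plate corners are at (225,168), (503,332), (583,183) and (305,25). The toggle tip is at about (287,135), and at image (290,195) in the side view.

```bash
cat > m.py <<'E'
from h import *
t=cams.grab_frame("top"); s=cams.grab_frame("side")
c=lambda x,y:(188+(x-2)/5,128+(y-2)/5)
L=lambda x,y,z:at(t,*c(x,y),z)[:2]
a=L(112,437,88); b=L(226,497,88); print("thick",a,"slim",b,"dist",np.linalg.norm(a-b),"yaw of y",np.arctan2(*(a-b)[::-1])-np.pi/2)
P=[L(*q,12) for q in [(225,168),(503,332),(583,183),(305,25)]]
print(np.round(P,1),[np.linalg.norm(P[i]-P[i-1]) for i in range(4)])
for i,j in((1,0),(2,3)): print("dock yaw",np.arctan2(*(P[j]-P[i])[::-1])-np.pi/2)
for i,j in((0,3),(1,2)): print("dock yaw",np.arctan2(*(P[j]-P[i])[::-1]))
print("plate centre",np.mean(P,0))
# toggle tip triangulation
A=t["position"];d=ray(t,*c(287,135));B=s["position"];e=ray(s,180+(545-2)/5,175+(103-2)/5)
k=np.linalg.lstsq(np.c_[d,-e],B-A,rcond=None)[0];print("tip",A+k[0]*d,B+k[1]*e)
# thick label side view (crop 175,43) slim (127,95)
for q in((180,43),(125,95)): print(at(s,180+(q[0]-2)/5,175+(q[1]-2)/5,88))
E
python3 m.py
```

```text
thick [ 382.96708835 -256.57113117] slim [ 356.45034348 -308.19140914] dist 58.03267059630043 yaw of y -0.4745383711384559
[[ 512.  -302.6]
 [ 432.7 -440.7]
 [ 506.9 -479.6]
 [ 583.2 -341.2]] [np.float64(80.98651603073571), np.float64(159.25040458946845), np.float64(83.74085468522227), np.float64(158.03677309116154)]
dock yaw -0.5212750518690012
dock yaw -0.5040811390531088
dock yaw -0.4971816824231889
dock yaw -0.4831955377811871
plate centre [ 508.68694819 -391.0273235 ]
tip [ 520.75738808 -333.76485916   83.10750068] [ 520.76337106 -333.7658271    83.10815747]
[ 378.53466796 -253.98079422   88.        ]
[ 354.05815049 -309.31300821   88.        ]
```

```bash
cat > m2.py <<'E'
from m import *
print("contacts",L(451.5,206.5,12),"guides",L(451,203,35))
def box(o,yaw,x0,x1,y0,y1,z0,z1):
    p=np.array([[x,y,z] for z in(z0,z1) for x,y in((x0,y0),(x1,y0),(x1,y1),(x0,y1))],float)
    p[:,:2]=p[:,:2]@R.from_euler('z',yaw).as_matrix()[:2,:2].T+o; return p
E_=[(0,1),(1,2),(2,3),(3,0),(4,5),(5,6),(6,7),(7,4),(0,4),(1,5),(2,6),(3,7)]
def over(boxes):
    o=[]
    for f,x0,y0,w,h in((t,188,128,120,118),(s,180,170,145,100)):
        k=5;im=cv2.resize(f["image"][y0:y0+h,x0:x0+w,::-1],None,fx=k,fy=k,interpolation=cv2.INTER_CUBIC)
        for b,col in boxes:
            q=((proj(f,b)-[x0,y0])*k+2).astype(int)
            for i,j in E_: cv2.line(im,tuple(map(int,q[i])),tuple(map(int,q[j])),col,1)
        o.append(im)
    im=cv2.resize(o[0],(480,472)),cv2.resize(o[1],(725,500))
    return o
E
cat > run2.py <<'E'
from m2 import *
# fit rack
yr=-0.474; tp=np.array([382,-257.]); yd=np.array([-np.sin(yr),np.cos(yr)])
rc=tp-30*yd
dc=np.array([495.,-415.]); yk=-0.50
g=(0,255,0);m=(255,0,255);c=(255,255,0)
o=over([(box(rc,yr,-38,38,-65,65,0,8),g),(box(tp,yr,-30,30,-23,23,8,88),m),(box(rc,yr,-30,30,-46,-14,8,88),c),
 (box(dc,yk,-43,43,-55,107,0,12),g),(box(dc,yk,-23,23,-30,30,12,13),m),(box(dc,yk,-25,25,-30,30,35,36),c)])
cv2.imwrite("pics/o_top.png",o[0]);cv2.imwrite("pics/o_side.png",o[1])
E
python3 run2.py|tail -1
```

```text
contacts [ 494.40806865 -414.58200049] guides [ 494.39104293 -412.521578  ]
```

View pics/o_top.png

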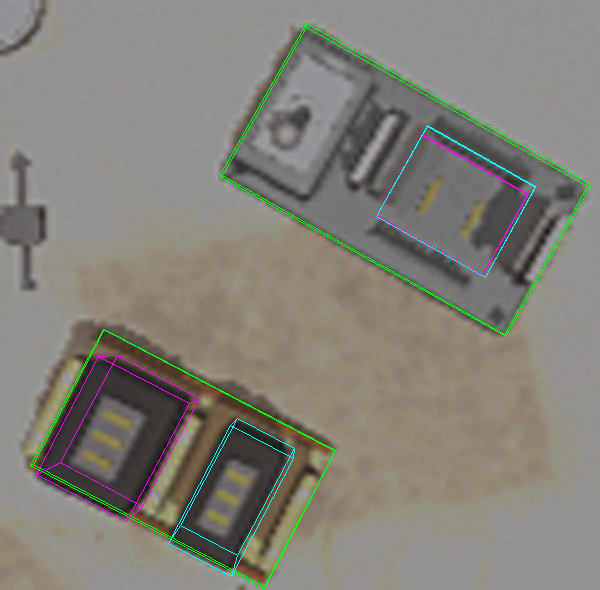

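The overlay fits both the dock (centre about (495,-415), yaw -0.50) and the rack. The thick pack is at about (382,-257), yaw about -0.465. I'll move over the rack in tool axes.

```bash
cat > go.py <<'E'
# usage: go.py x y z psi -> shift in tool axes (m) and az to reach it, tool down
import sys; from h import *
X=list(map(float,sys.argv[1:])); st=r.sense(); Rt=R.from_euler('xyz',st["tcp_rot"])
T=R.from_euler('xyz',[np.pi,0,X[3]]); 
print("shift",np.round(Rt.inv().apply(np.array(X[:3])-st["eef_pos"])/1000,4),"turn",np.round((Rt.inv()*T).as_rotvec(),4),"t",round(st["clock"],1),"pos",np.round(st["eef_pos"],1),np.round(st["tcp_rot"],3),"F",np.round(st["contact_force"],1),"open",round(st["opening"],3),"grip",round(float(st["grasp_force"]),1))
E
python3 -m crank '[[-0.02475,-0.0413,0,0,0,0,0],[-0.0495,-0.0826,0,0,0,0,0],[-0.07425,-0.1239,0,0,0,0,0],[-0.099,-0.1652,0,0,0,0,0],[-0.12375,-0.2065,0,0,0,0,0]]'
python3 -m crank '[[-0.02475,-0.0413,0,0,0,0,0],[-0.0495,-0.0826,0,0,0,0,0],[-0.07425,-0.1239,0,0,0,0,0],[-0.099,-0.1652,0,0,0,0,0],[-0.12375,-0.2065,0,0,0,0,0]]'
python3 -m crank '[[-0.02475,-0.0413,0,0,0,0,0],[-0.0495,-0.0826,0,0,0,0,0],[-0.07425,-0.1239,0,0,0,0,0],[-0.099,-0.1652,0,0,0,0,0],[-0.12375,-0.2065,0,0,0,0,0]]'
python3 go.py 382 -257 220 1.106
```

```text
clock: 0.9
eef_pos: [252.6, 354.1, 250.3]
tcp_rot: [3.141, 0.0, 2.812]
contact_force: [1.1, -0.4, 0.9]
opening: 0.999
grasp_force: 0.0
clock: 1.4
eef_pos: [302.8, 118.8, 250.7]
tcp_rot: [3.141, 0.001, 2.813]
contact_force: [0.7, -0.3, -0.2]
opening: 1.002
grasp_force: 0.0
clock: 1.9
eef_pos: [353.0, -117.3, 250.7]
tcp_rot: [3.141, 0.002, 2.811]
contact_force: [1.5, 0.8, -0.5]
opening: 1.001
grasp_force: 0.0
shift [-0.0727 -0.1228  0.0308] turn [1.4000e-03 1.0000e-03 1.7052e+00] t 1.9 pos [ 353.  -117.3  250.7] [3.141e+00 2.000e-03 2.811e+00] F [ 1.5  0.8 -0.5] open 1.001 grip 0.0
```

```bash

python3 -m crank '[[-0.0182,-0.0307,0.0077,0,0,0.145,0],[-0.0363,-0.0614,0.0154,0,0,0.29,0],[-0.0545,-0.0921,0.0231,0,0,0.435,0],[-0.0727,-0.1228,0.0308,0,0,0.58,0],[-0.0727,-0.1228,0.0308,0,0,0.725,0]]' >/dev/null
python3 -m crank '[[0,0,0,0,0,0.145,0],[0,0,0,0,0,0.29,0],[0,0,0,0,0,0.435,0],[0,0,0,0,0,0.58,0],[0,0,0,0,0,0.725,0]]' >/dev/null
python3 -m crank '[[0,0,0,0,0,0.13,0],[0,0,0,0,0,0.255,0],[0,0,0,0,0,0.255,0],[0,0,0,0,0,0.255,0]]' 
python3 - <<'E'
from h import *
f=cams.grab_frame("wrist"); print({k:v for k,v in f.items() if k!="image"})
cv2.imwrite("pics/w1.png",cv2.resize(f["image"][:,:,::-1],(800,600),interpolation=cv2.INTER_CUBIC))
E
python3 go.py 382 -257 220 1.106
```

```text
clock: 3.3
eef_pos: [382.1, -254.7, 219.6]
tcp_rot: [3.141, 0.0, 1.11]
contact_force: [-0.0, 0.7, -0.0]
opening: 0.996
grasp_force: 0.0
{'fx': 297.3186396354542, 'fy': 297.3186396354542, 'cx': 257.4929416574396, 'cy': 193.86938880551807, 'position': array([ 413.99264813, -190.73673806,  342.63116766]), 'orientation': array([ 2.85765034e+00,  4.45711047e-04, -4.59736753e-01])}
shift [-0.002   0.0009 -0.0005] turn [0.0002 0.0001 0.0042] t 3.4 pos [ 382.1 -254.8  219.5] [3.141 0.    1.11 ] F [ 0.2 -0.5  0.1] open 0.996 grip 0.0
```

View pics/w1.png

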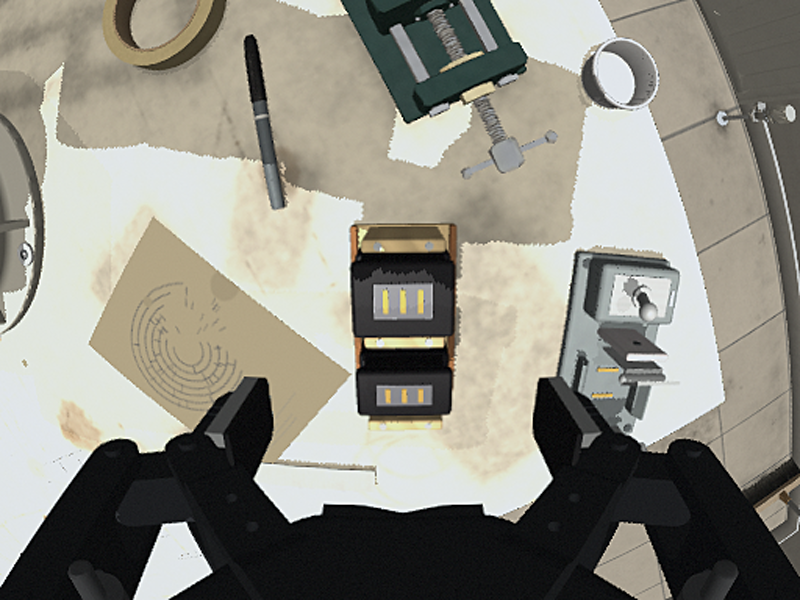

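The wrist view shows the thick pack's label centre at (402.5,302) and the slim pack's at (404,396) in the 800x600 view. The packs are square with the image to within a degree.

```bash
cat >> h.py <<'E'
def wat(f,U,V,z): # U,V in 800x600 view of fisheye
    x,y=(U+.5)*.64-.5-f["cx"],(V+.5)*.64-.5-f["cy"]; rr=np.hypot(x,y)+1e-9; th=rr/f["fx"]
    d=R.from_euler('xyz',f["orientation"]).apply([np.sin(th)*x/rr,np.sin(th)*y/rr,np.cos(th)]); p=f["position"]
    return p+d*(z-p[2])/d[2]
E
python3 - <<'E'
from h import *
f=cams.grab_frame("wrist")
a,b=wat(f,402.5,302,88),wat(f,404,396,88); print(a,b,np.hypot(*(a-b)[:2]),np.arctan2(*(a-b)[1::-1])-np.pi/2)
for q in((357,338),(453,338),(358,283),(455,283),(374,283),(432,283),(374,320),(432,320)): print(q,wat(f,*q,88)[:2])
c=[wat(f,*q,76)[:2] for q in ((364,337),(446,337))];print(c,np.arctan2(*(c[1]-c[0])[::-1]))
E
```

```text
[ 381.17062404 -256.59868962   88.        ] [ 355.2832978  -310.91671921   88.        ] 60.17143838875332 -0.44474328167768995
(357, 338) [ 347.48404023 -264.44832801]
(453, 338) [ 397.97379517 -289.46874651]
(358, 283) [ 363.57489355 -235.39208428]
(455, 283) [ 412.79692383 -259.75587585]
(374, 283) [ 371.70514735 -239.44273491]
(432, 283) [ 401.0637274  -253.98283097]
(374, 320) [ 361.59956621 -258.99049816]
(432, 320) [ 391.64314248 -273.87000586]
[array([ 348.53957015, -269.24235003]), array([ 393.62023698, -291.58186339])] -0.4600775168270167
```

```bash

python3 -m crank '[[-0.002,0,0.045,0,0,0,0],[-0.002,0,0.09,0,0,0,0],[-0.002,0,0.125,0,0,0,0],[-0.002,0,0.145,0,0,0,0],[-0.002,0,0.1535,0,0,0,0]]'
python3 -m crank '[[0,0,0,0,0,0,1],[0,0,0,0,0,0,1],[0,0,0,0,0,0,1],[0,0,0,0,0,0,1],[0,0,0,0,0,0,1]]' 50
python3 -m crank '[[0,0,0,0,0,0,1],[0,0,0,0,0,0,1]]' 50; python3 go.py 381.2 -256.6 66 1.111
```

```text
clock: 3.9
eef_pos: [380.1, -255.9, 64.1]
tcp_rot: [-3.138, -0.0, 1.108]
contact_force: [0.1, 0.0, 0.6]
opening: 0.995
grasp_force: 0.0
clock: 4.4
eef_pos: [381.7, -256.9, 66.9]
tcp_rot: [3.14, 0.0, 1.107]
contact_force: [-1.2, 0.5, 7.8]
opening: 0.694
grasp_force: 54.6
clock: 4.6
eef_pos: [381.7, -256.9, 66.9]
tcp_rot: [3.14, 0.0, 1.107]
contact_force: [-1.1, 1.1, 7.2]
opening: 0.701
grasp_force: 54.8
shift [ 0.     -0.0006  0.0009] turn [ 0.0016  0.0002 -0.004 ] t 4.6 pos [ 381.7 -256.9   66.9] [3.14  0.    1.107] F [-1.1  1.1  7.2] open 0.701 grip 54.8
```

```bash

python3 -m crank '[[0,0,-0.015,0,0,0,1],[0,0,-0.04,0,0,0,1],[0,0,-0.075,0,0,0,1],[0,0,-0.11,0,0,0,1],[0,0,-0.11,0,0,0,1]]'
python3 -m crank '[[0,0,0,0,0,0,1]]'
python3 - <<'E'
from h import *
f=cams.grab_frame("wrist"); s=cams.grab_frame("side")
a=cv2.resize(f["image"][140:384,100:420,::-1],(560,427)); b=cv2.resize(s["image"][150:270,170:290,::-1],(240,240))
im=np.zeros((427,800,3),np.uint8); im[:,:560]=a; im[:240,560:]=b; cv2.imwrite("pics/lift.png",im)
E
python3 go.py 345 -440 176 -0.46
```

```text
clock: 5.1
eef_pos: [383.3, -258.0, 180.2]
tcp_rot: [3.134, 0.001, 1.107]
contact_force: [1.0, -1.2, -2.9]
opening: 0.691
grasp_force: 55.4
clock: 5.2
eef_pos: [381.3, -256.6, 176.5]
tcp_rot: [3.14, 0.0, 1.107]
contact_force: [-0.5, 0.5, -3.6]
opening: 0.692
grasp_force: 55.4
shift [-0.1804  0.0508 -0.0012] turn [-1.7000e-03  1.3000e-03  1.5668e+00] t 5.3 pos [ 380.3 -256.   174.9] [-3.14  -0.     1.107] F [-0.2  0.4 -4.2] open 0.694 grip 55.4
```

View pics/lift.png

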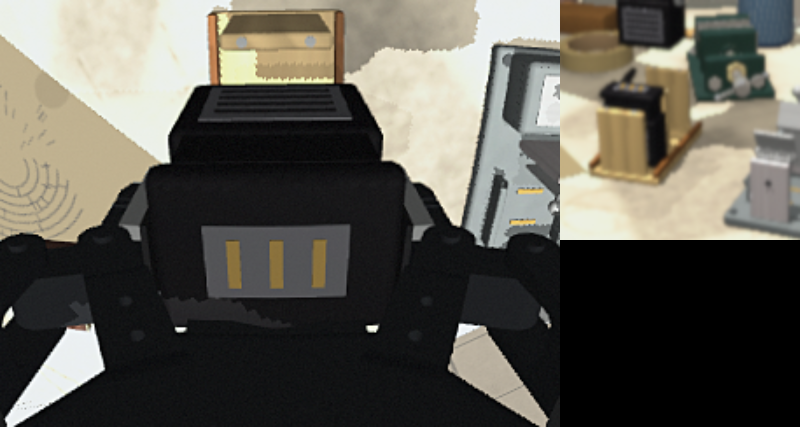

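```bash

python3 -m crank '[[-0.03,0.008,0,0,0,0.13,1],[-0.07,0.02,0,0,0,0.26,1],[-0.11,0.031,0,0,0,0.39,1],[-0.15,0.042,0,0,0,0.52,1],[-0.18,0.051,0,0,0,0.65,1]]' >/dev/null
python3 -m crank '[[0,0,0,0,0,0.14,1],[0,0,0,0,0,0.28,1],[0,0,0,0,0,0.42,1],[0,0,0,0,0,0.56,1],[0,0,0,0,0,0.7,1]]' >/dev/null
python3 -m crank '[[0,0,0,0,0,0.12,1],[0,0,0,0,0,0.217,1],[0,0,0,0,0,0.217,1],[0,0,0,0,0,0.217,1]]'
python3 go.py 345 -440 60 -0.46
python3 - <<'E'
from h import *
t=cams.grab_frame("top"); print(np.round(proj(t,[[345,-440,0],[345,-440,90]])))
f=cams.grab_frame("wrist"); cv2.imwrite("pics/w2.png",cv2.resize(f["image"][:,:,::-1],(640,480)))
E
```

```text
clock: 6.7
eef_pos: [345.7, -439.7, 174.6]
tcp_rot: [-3.141, 0.002, -0.457]
contact_force: [0.1, -0.8, -3.4]
opening: 0.694
grasp_force: 55.5
shift [-0.0003  0.0007  0.1146] turn [-0.001   0.0022  0.0027] t 6.7 pos [ 345.7 -439.7  174.6] [-3.141e+00  2.000e-03 -4.570e-01] F [ 0.1 -0.8 -3.4] open 0.694 grip 55.5
[[287. 229.]
 [291. 233.]]
```

View pics/w2.png

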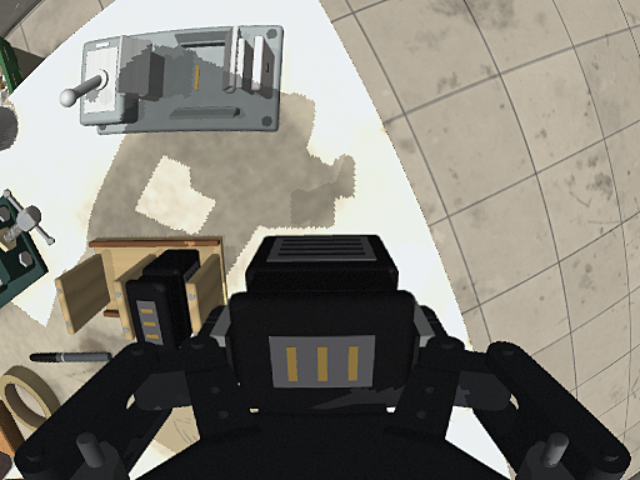

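The pack is held square above a clear spot. The slim pack is still upright in its slot. I'll lower it now.

```bash

python3 -m crank '[[0,0,0.035,0,0,0,1],[0,0,0.07,0,0,0,1],[0,0,0.095,0,0,0,1],[0,0,0.108,0,0,0,1],[0,0,0.109,0,0,0,1]]'
python3 -m crank '[[0,0,0.002,0,0,0,1],[0,0,0.004,0,0,0,1],[0,0,0.006,0,0,0,1],[0,0,0.006,0,0,0,1]]'
```

```text
clock: 7.3
eef_pos: [345.6, -439.5, 65.5]
tcp_rot: [-3.14, 0.003, -0.459]
contact_force: [-0.1, 0.6, -2.6]
opening: 0.698
grasp_force: 55.5
clock: 7.7
eef_pos: [346.4, -440.6, 61.5]
tcp_rot: [3.141, -0.001, -0.46]
contact_force: [0.3, 0.2, -2.9]
opening: 0.696
grasp_force: 55.5
```

```bash

python3 -m crank '[[0,0,0.001,0,0,0,1],[0,0,0.002,0,0,0,1],[0,0,0.002,0,0,0,1]]'
python3 -m crank '[[0,0,0.001,0,0,0,1],[0,0,0.002,0,0,0,1],[0,0,0.002,0,0,0,1]]'
```

```text
clock: 8.0
eef_pos: [346.3, -440.4, 59.0]
tcp_rot: [3.141, -0.0, -0.46]
contact_force: [0.1, 0.1, -2.2]
opening: 0.692
grasp_force: 55.7
clock: 8.3
eef_pos: [346.4, -440.5, 58.9]
tcp_rot: [3.141, -0.0, -0.46]
contact_force: [-5.0, 5.9, 22.0]
opening: 0.694
grasp_force: 57.7
```

```bash

python3 -m crank '[[0,0,-0.001,0,0,0,1],[0,0,-0.001,0,0,0,0.3],[0,0,-0.001,0,0,0,0],[0,0,-0.001,0,0,0,0],[0,0,-0.001,0,0,0,0]]'
python3 -m crank '[[0,0,0,0,0,0,0],[0,0,-0.03,0,0,0,0],[0,0,-0.07,0,0,0,0],[0,0,-0.11,0,0,0,0],[0,0,-0.13,0,0,0,0]]'
python3 -m crank '[[0,0,0,0,0,-0.14,0],[0,0,0,0,0,-0.28,0],[0,0,0,0,0,-0.42,0],[0,0,0,0,0,-0.56,0],[0,0,0,0,0,-0.7,0]]' >/dev/null
python3 -m crank '[[0,0,0,0,0,-0.14,0],[0,0,0,0,0,-0.28,0],[0,0,0,0,0,-0.42,0],[0,0,0,0,0,-0.56,0],[0,0,0,0,0,-0.7,0]]' >/dev/null
python3 -m crank '[[0,0,0,0,0,-0.1,0],[0,0,0,0,0,-0.171,0],[0,0,0,0,0,-0.171,0],[0,0,0,0,0,-0.171,0]]'
python3 - <<'E'
from h import *
f=cams.grab_frame("wrist"); cv2.imwrite("pics/w3.png",cv2.resize(f["image"][:,:,::-1],(800,600),interpolation=cv2.INTER_CUBIC))
E
python3 go.py 346.4 -440.5 57 1.111
```

```text
clock: 8.8
eef_pos: [346.3, -440.4, 57.9]
tcp_rot: [3.142, -0.0, -0.46]
contact_force: [-0.9, 0.3, -0.2]
opening: 0.998
grasp_force: 0.0
clock: 9.3
eef_pos: [347.0, -441.4, 191.3]
tcp_rot: [3.14, -0.004, -0.46]
contact_force: [-0.3, -0.2, -1.0]
opening: 1.002
grasp_force: 0.0
clock: 10.7
eef_pos: [346.2, -440.3, 187.9]
tcp_rot: [-3.141, -0.0, 1.109]
contact_force: [1.0, -0.1, 0.6]
opening: 0.999
grasp_force: 0.0
shift [-1.000e-04  3.000e-04  1.309e-01] turn [-0.0001 -0.     -0.0022] t 10.8 pos [ 346.2 -440.3  187.9] [-3.142 -0.     1.109] F [ 0.  -0.2  0.6] open 1.002 grip 0.0
```

View pics/w3.png

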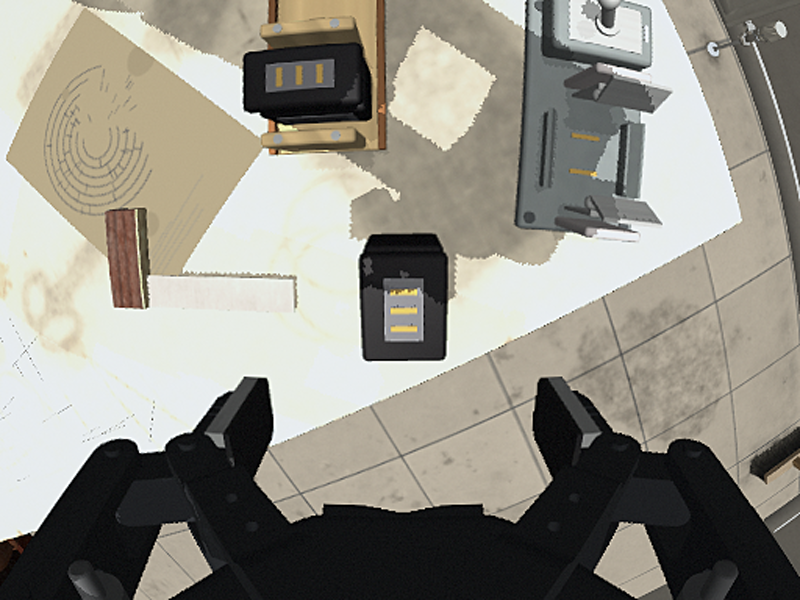

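The pack stands freely, label centre (403,310). The dock's contacts are at (586,136) and (583,172), and its guide bars run along x≈548 and x≈631.

```bash
python3 - <<'E'
from h import *
f=cams.grab_frame("wrist")
print("label",wat(f,403,310,80))
a,b=wat(f,586,136,12),wat(f,583,172,12); print("contacts",a,b,(a+b)/2)
l=[wat(f,*q,35)[:2] for q in((549,110),(544,186))]; g=[wat(f,*q,35)[:2] for q in((632,126),(630,195))]
for q in(l,g): print("guide",q,"yaw",np.arctan2(*(q[0]-q[1])[::-1])-np.pi/2)
yk=-.5; xd=np.array([np.cos(yk),np.sin(yk)])
print("x along: guides",np.mean(l,0)@xd,np.mean(g,0)@xd,"contacts",((a+b)/2)[:2]@xd,"model",np.array([495,-415])@xd)
p=[wat(f,*q,12)[:2] for q in((516,226),(528,10))]; print("plate edge yaw",np.arctan2(*(p[1]-p[0])[::-1])-np.pi/2, p[0]@xd,p[1]@xd)
E
```

```text
label [ 346.62355495 -440.00723231   80.        ]
contacts [ 499.95498635 -404.93021904   12.        ] [ 487.60991984 -426.26596668   12.        ] [ 493.78245309 -415.59809286   12.        ]
guide [array([ 474.91756194, -379.17018786]), array([ 451.87608407, -420.24245877])] yaw -0.5112480399005044
guide [array([ 524.11912534, -408.38459917]), array([ 504.40079131, -448.53136307])] yaw -0.4565476120860885
x along: guides 598.2983904445022 656.7192700704525 contacts 632.5832097129326 model 633.3649666564788
plate edge yaw -0.5134284309959751 587.9846299057616 589.9672202203274
```

```bash

python3 -m crank '[[0,0,0.04,0,0,0,0],[0,0,0.08,0,0,0,0],[0,0,0.115,0,0,0,0],[0,0,0.128,0,0,0,0],[0,0,0.132,0,0,0,0]]'
python3 -m crank '[[0,0,0,0,0,0,0],[0,0,0,0,0,0,1],[0,0,0,0,0,0,1],[0,0,0,0,0,0,1],[0,0,0,0,0,0,1]]' 60
python3 -m crank '[[0,0,0,0,0,0,1],[0,0,0,0,0,0,1],[0,0,0,0,0,0,1]]' 100; python3 go.py 495 -415 170 1.07
```

```text
clock: 11.3
eef_pos: [345.7, -439.7, 54.8]
tcp_rot: [-3.139, -0.001, 1.11]
contact_force: [0.5, 0.7, 0.6]
opening: 0.996
grasp_force: 0.0
clock: 11.8
eef_pos: [346.7, -441.0, 57.4]
tcp_rot: [3.14, 0.001, 1.111]
contact_force: [-1.1, 1.3, 7.4]
opening: 0.527
grasp_force: 60.8
clock: 12.1
eef_pos: [346.7, -441.0, 57.5]
tcp_rot: [3.14, 0.001, 1.111]
contact_force: [-1.8, 2.0, 9.4]
opening: 0.525
grasp_force: 100.5
shift [ 0.089   0.1216 -0.1123] turn [0.0019 0.0009 0.0407] t 12.1 pos [ 346.7 -441.    57.5] [3.140e+00 1.000e-03 1.111e+00] F [-1.8  2.   9.4] open 0.525 grip 100.5
```

```bash

python3 -m crank '[[0,0,-0.015,0,0,0,1],[0,0,-0.045,0,0,0,1],[0,0,-0.085,0,0,0,1],[0,0,-0.12,0,0,0,1],[0,0,-0.13,0,0,0,1]]' >/dev/null
python3 -m crank '[[0.015,0.02,0,0,0,0,1],[0.042,0.057,0,0,0,0.015,1],[0.068,0.092,0,0,0,0.03,1],[0.085,0.115,0,0,0,0.045,1],[0.0888,0.1207,0,0,0,0.045,1]]'
python3 -m crank '[[0,0,0,0,0,0,1],[0,0,0,0,0,0,1]]'
python3 go.py 494.3 -415 120 1.066
python3 - <<'E'
from h import *
f=cams.grab_frame("wrist"); s=cams.grab_frame("side")
a=cv2.resize(f["image"][:,60:450,::-1],(550,541)); b=cv2.resize(s["image"][150:280,240:330,::-1],(250,361))
im=np.zeros((541,800,3),np.uint8); im[:,:550]=a; im[:361,550:]=b; cv2.imwrite("pics/hov.png",im)
E
```

```text
clock: 13.1
eef_pos: [496.3, -413.1, 185.1]
tcp_rot: [-3.142, -0.001, 1.067]
contact_force: [0.3, -0.3, -2.5]
opening: 0.522
grasp_force: 103.0
clock: 13.3
eef_pos: [492.5, -414.0, 185.2]
tcp_rot: [-3.14, -0.0, 1.066]
contact_force: [-0.1, -0.4, -3.3]
opening: 0.522
grasp_force: 103.0
shift [0.0001 0.0022 0.0652] turn [-0.0021 -0.     -0.    ] t 13.3 pos [ 492.5 -414.   185.2] [-3.14  -0.     1.066] F [-0.1 -0.4 -3.3] open 0.522 grip 103.0
```

```bash

python3 -m crank '[[0,0,0.012,0,0,0,1],[0,0,0.024,0,0,0,1],[0,0,0.032,0,0,0,1],[0,0,0.032,0,0,0,1],[0,0,0.032,0,0,0,1]]'
python3 go.py 494.3 -415 140 1.066
```

```text
clock: 13.9
eef_pos: [493.6, -414.3, 153.5]
tcp_rot: [-3.141, -0.0, 1.066]
contact_force: [-0.8, -0.1, -3.8]
opening: 0.525
grasp_force: 103.0
shift [-0.0003  0.001   0.0135] turn [-0.0008 -0.0002 -0.0002] t 13.9 pos [ 493.6 -414.3  153.5] [-3.141 -0.     1.066] F [-0.8 -0.1 -3.8] open 0.525 grip 103.0
```

```bash

python3 -m crank '[[0,0.0005,0.006,0,0,0,1],[0,0.0007,0.012,0,0,0,1],[0,0.0007,0.018,0,0,0,1],[0,0.0007,0.018,0,0,0,1]]'
python3 -m crank '[[0,0,0.003,0,0,0,1],[0,0,0.006,0,0,0,1],[0,0,0.009,0,0,0,1],[0,0,0.009,0,0,0,1]]'; python3 go.py 494.3 -415 120 1.066
```

```text
clock: 14.3
eef_pos: [494.2, -414.9, 135.2]
tcp_rot: [-3.141, 0.001, 1.066]
contact_force: [-0.9, -1.7, -3.5]
opening: 0.524
grasp_force: 102.8
clock: 14.7
eef_pos: [494.7, -414.8, 126.8]
tcp_rot: [3.141, 0.0, 1.066]
contact_force: [1.1, -2.7, -1.4]
opening: 0.525
grasp_force: 102.7
shift [-0.0003 -0.0003  0.0068] turn [ 0.0009  0.     -0.0003] t 14.7 pos [ 494.7 -414.8  126.8] [3.141 0.    1.066] F [ 1.1 -2.7 -1.4] open 0.525 grip 102.7
```

```bash

python3 -m crank '[[0,0,0.002,0,0,0,1],[0,0,0.004,0,0,0,1],[0,0,0.004,0,0,0,1]]'
python3 -m crank '[[0,0,0.002,0,0,0,1],[0,0,0.004,0,0,0,1],[0,0,0.004,0,0,0,1]]'
```

```text
clock: 15.0
eef_pos: [494.2, -414.5, 122.4]
tcp_rot: [-3.141, -0.0, 1.066]
contact_force: [0.4, -2.2, -3.4]
opening: 0.521
grasp_force: 102.8
clock: 15.3
eef_pos: [494.2, -414.5, 118.5]
tcp_rot: [-3.141, -0.0, 1.066]
contact_force: [-0.1, -2.1, -3.0]
opening: 0.523
grasp_force: 102.8
```

```bash

python3 -m crank '[[0,0,0.002,0,0,0,1],[0,0,0.004,0,0,0,1],[0,0,0.004,0,0,0,1]]'
python3 -m crank '[[0,0,0.002,0,0,0,1],[0,0,0.004,0,0,0,1],[0,0,0.004,0,0,0,1]]'
python3 - <<'E'
from h import *
f=cams.grab_frame("wrist"); s=cams.grab_frame("side")
a=cv2.resize(f["image"][90:270,150:370,::-1],(440,360),interpolation=cv2.INTER_CUBIC); b=cv2.resize(s["image"][170:270,245:325,::-1],(360,450),interpolation=cv2.INTER_CUBIC)
im=np.zeros((450,800,3),np.uint8); im[:360,:440]=a; im[:,440:]=b; cv2.imwrite("pics/ins.png",im)
E
```

```text
clock: 15.6
eef_pos: [494.3, -414.6, 114.7]
tcp_rot: [-3.141, -0.0, 1.066]
contact_force: [1.0, -2.6, -3.0]
opening: 0.524
grasp_force: 102.8
clock: 15.9
eef_pos: [494.4, -414.7, 110.7]
tcp_rot: [-3.142, -0.0, 1.066]
contact_force: [-0.0, -3.2, -3.0]
opening: 0.522
grasp_force: 102.8
```

```bash

python3 -m crank '[[0,0,0.002,0,0,0,1],[0,0,0.004,0,0,0,1]]'
python3 -m crank '[[0,0,0.002,0,0,0,1],[0,0,0.004,0,0,0,1]]'
python3 -m crank '[[0,0,0.002,0,0,0,1],[0,0,0.004,0,0,0,1]]'
python3 -m crank '[[0,0,0.002,0,0,0,1],[0,0,0.004,0,0,0,1]]'
python3 -m crank '[[0,0,0.002,0,0,0,1],[0,0,0.003,0,0,0,1],[0,0,0.003,0,0,0,1]]'
```

```text
clock: 16.2
eef_pos: [494.4, -414.7, 107.0]
tcp_rot: [3.141, 0.0, 1.066]
contact_force: [-1.7, -1.5, 0.1]
opening: 0.525
grasp_force: 102.7
clock: 16.4
eef_pos: [494.4, -414.7, 102.9]
tcp_rot: [3.142, 0.0, 1.066]
contact_force: [0.0, -1.7, -0.1]
opening: 0.521
grasp_force: 102.7
clock: 16.6
eef_pos: [494.4, -414.7, 98.8]
tcp_rot: [-3.142, 0.0, 1.066]
contact_force: [-0.9, -1.6, -0.1]
opening: 0.525
grasp_force: 102.7
clock: 16.8
eef_pos: [494.4, -414.7, 94.8]
tcp_rot: [-3.142, 0.0, 1.066]
contact_force: [-0.9, -1.6, 0.7]
opening: 0.527
grasp_force: 102.7
clock: 17.1
eef_pos: [494.3, -414.6, 91.6]
tcp_rot: [-3.141, -0.0, 1.066]
contact_force: [-0.3, -1.6, -3.0]
opening: 0.525
grasp_force: 102.8
```

```bash

python3 -m crank '[[0,0,0.002,0,0,0,1],[0,0,0.004,0,0,0,1]]'
python3 -m crank '[[0,0,0.002,0,0,0,1],[0,0,0.004,0,0,0,1]]'
python3 -m crank '[[0,0,0.002,0,0,0,1],[0,0,0.004,0,0,0,1]]'
python3 -m crank '[[0,0,0.002,0,0,0,1],[0,0,0.004,0,0,0,1]]'
```

```text
clock: 17.3
eef_pos: [494.4, -414.7, 88.0]
tcp_rot: [3.141, 0.0, 1.066]
contact_force: [-0.8, -2.0, 0.8]
opening: 0.526
grasp_force: 102.7
clock: 17.5
eef_pos: [494.4, -414.7, 83.9]
tcp_rot: [3.141, 0.0, 1.066]
contact_force: [-1.2, -1.9, -0.2]
opening: 0.529
grasp_force: 102.7
clock: 17.7
eef_pos: [494.4, -414.7, 79.8]
tcp_rot: [-3.142, -0.0, 1.066]
contact_force: [-1.6, -2.1, 0.2]
opening: 0.524
grasp_force: 102.7
clock: 17.9
eef_pos: [494.4, -414.7, 75.8]
tcp_rot: [-3.142, -0.0, 1.066]
contact_force: [-0.0, -1.5, 0.4]
opening: 0.527
grasp_force: 102.7
```

```bash

python3 -m crank '[[0,0,0.002,0,0,0,1],[0,0,0.004,0,0,0,1],[0,0,0.004,0,0,0,1]]'
python3 -m crank '[[0,0,0.001,0,0,0,1],[0,0,0.002,0,0,0,1],[0,0,0.002,0,0,0,1]]'
python3 -m crank '[[0,0,0.001,0,0,0,1],[0,0,0.001,0,0,0,1]]'
```

```text
clock: 18.2
eef_pos: [493.8, -414.4, 71.0]
tcp_rot: [-3.14, -0.0, 1.066]
contact_force: [0.0, -2.5, -8.1]
opening: 0.523
grasp_force: 102.8
clock: 18.5
eef_pos: [494.3, -414.6, 69.9]
tcp_rot: [-3.141, -0.0, 1.066]
contact_force: [-1.3, -1.4, -3.4]
opening: 0.524
grasp_force: 102.7
clock: 18.7
eef_pos: [494.4, -414.7, 69.6]
tcp_rot: [3.141, -0.0, 1.066]
contact_force: [-2.9, 0.4, 2.3]
opening: 0.524
grasp_force: 103.4
```

```bash

python3 -m crank '[[0,0,0.001,0,0,0,1],[0,0,0.001,0,0,0,1]]'
python3 -m crank '[[0,0,0.0005,0,0,0,1],[0,0,0.0005,0,0,0,1]]'
```

```text
clock: 18.9
eef_pos: [494.4, -414.7, 69.6]
tcp_rot: [3.141, 0.0, 1.066]
contact_force: [-5.6, 1.8, 12.6]
opening: 0.526
grasp_force: 104.4
clock: 19.1
eef_pos: [494.5, -414.7, 69.5]
tcp_rot: [3.141, 0.0, 1.066]
contact_force: [-7.2, 3.5, 17.8]
opening: 0.525
grasp_force: 104.6
```

The clips pulled the pack down as they snapped in, and it is on the floor at the predicted height of 69.5. I'll release it and go to the toggle.

```bash

python3 -m crank '[[0,0,-0.0015,0,0,0,1],[0,0,-0.0015,0,0,0,0],[0,0,-0.0015,0,0,0,0],[0,0,-0.0015,0,0,0,0],[0,0,-0.0015,0,0,0,0]]'
python3 -m crank '[[0,0,0,0,0,0,0],[0,0,-0.025,0,0,0,0],[0,0,-0.06,0,0,0,0],[0,0,-0.09,0,0,0,0],[0,0,-0.1,0,0,0,0]]'
python3 -m crank '[[0,0,0,0,0,0,1],[0,0,0,0,0,0,1]]'
python3 - <<'E'
from h import *
f=cams.grab_frame("wrist"); s=cams.grab_frame("side"); t=cams.grab_frame("top")
im=np.zeros((600,800,3),np.uint8)
im[:345,:460]=cv2.resize(f["image"][60:285,130:430,::-1],(460,345),interpolation=cv2.INTER_CUBIC)
im[:425,460:]=cv2.resize(s["image"][170:270,245:325,::-1],(340,425),interpolation=cv2.INTER_CUBIC)
cv2.imwrite("pics/home.png",im)
E
python3 go.py 487 -315 170 1.066
```

```text
clock: 19.6
eef_pos: [494.6, -414.6, 68.9]
tcp_rot: [3.142, -0.0, 1.066]
contact_force: [-0.8, -1.7, -0.5]
opening: 0.999
grasp_force: 0.0
clock: 20.1
eef_pos: [495.7, -415.8, 172.3]
tcp_rot: [3.137, 0.001, 1.066]
contact_force: [0.4, -0.5, -0.0]
opening: 1.001
grasp_force: 0.0
clock: 20.3
eef_pos: [493.9, -414.3, 167.8]
tcp_rot: [-3.14, -0.0, 1.066]
contact_force: [0.1, -0.2, -0.4]
opening: 0.689
grasp_force: 0.0
shift [ 0.0835 -0.0538 -0.0026] turn [-0.0027 -0.0005 -0.0003] t 20.4 pos [ 493.6 -414.1  167.2] [-3.139e+00 -1.000e-03  1.066e+00] F [-0.1 -0.5  0.5] open 0.421 grip 0.0
```

```bash

python3 -m crank '[[0.015,-0.009,0,0,0,0,1],[0.04,-0.025,0,0,0,0,1],[0.065,-0.042,0,0,0,0,1],[0.08,-0.052,0,0,0,0,1],[0.0835,-0.0538,0,0,0,0,1]]' 20
python3 -m crank '[[0,0,0.02,0,0,0,1],[0,0,0.045,0,0,0,1],[0,0,0.07,0,0,0,1],[0,0,0.085,0,0,0,1],[0,0,0.085,0,0,0,1]]'
python3 -m crank '[[0,0,0,0,0,0,1],[0,0,0,0,0,0,1]]'; python3 go.py 526.5 -336.9 81 1.066
```

```text
clock: 20.95
eef_pos: [487.2, -313.2, 168.6]
tcp_rot: [-3.14, -0.0, 1.068]
contact_force: [0.4, 0.1, -0.0]
opening: -0.001
grasp_force: 0.0
clock: 21.45
eef_pos: [486.6, -315.2, 81.9]
tcp_rot: [-3.138, -0.0, 1.066]
contact_force: [1.0, 0.3, 0.8]
opening: -0.002
grasp_force: 0.0
clock: 21.65
eef_pos: [488.5, -316.2, 85.1]
tcp_rot: [3.14, 0.0, 1.066]
contact_force: [-0.4, -0.1, -0.4]
opening: 0.004
grasp_force: 0.0
shift [0.0003 0.0433 0.0042] turn [ 0.0018  0.0002 -0.0003] t 21.6 pos [ 488.5 -316.2   85.1] [3.14  0.    1.066] F [-0.4 -0.1 -0.4] open 0.004 grip 0.0
```

```bash

python3 -m crank '[[0,0.006,0.004,0,0,0,1],[0,0.013,0.004,0,0,0,1],[0,0.02,0.004,0,0,0,1],[0,0.025,0.004,0,0,0,1]]'
python3 -m crank '[[0,0.005,0,0,0,0,1],[0,0.01,0,0,0,0,1]]'
python3 -m crank '[[0,0.005,0,0,0,0,1],[0,0.01,0,0,0,0,1],[0,0.01,0,0,0,0,1]]'
cat > tip.py <<'E'
from h import *
t=cams.grab_frame("top");s=cams.grab_frame("side")
pv=np.array([535.2,-341.7,44.]);xd=np.array([np.cos(.5),-np.sin(.5),0])
for a in(-.4,.4):
    q=pv+42*(np.sin(a)*xd+[0,0,np.cos(a)])
    print(a,np.round(proj(t,q)),np.round(proj(s,q)))
E
python3 tip.py
```

```text
clock: 22.05
eef_pos: [510.4, -328.2, 80.2]
tcp_rot: [3.141, 0.0, 1.066]
contact_force: [-0.5, 0.8, 1.3]
opening: -0.004
grasp_force: 0.4
clock: 22.25
eef_pos: [518.8, -332.8, 80.0]
tcp_rot: [3.141, 0.0, 1.066]
contact_force: [-0.4, 0.2, -0.6]
opening: 0.001
grasp_force: 0.0
clock: 22.55
eef_pos: [527.8, -337.8, 80.0]
tcp_rot: [3.141, 0.0, 1.066]
contact_force: [-1.2, 0.5, -1.0]
opening: 0.006
grasp_force: 0.0
-0.4 [[245. 155.]] [[289. 195.]]
0.4 [[252. 142.]] [[304. 197.]]
```

```bash

python3 -m crank '[[0,-0.01,0,0,0,0,1],[0,-0.03,0,0,0,0,1],[0,-0.045,-0.01,0,0,0,1],[0,-0.045,-0.05,0,0,0,1],[0,-0.045,-0.09,0,0,0,1]]'
python3 -m crank '[[-0.04,-0.02,-0.02,0,0,0,0],[-0.08,-0.05,-0.04,0,0,0,0],[-0.12,-0.08,-0.04,0,0,0,0],[-0.13,-0.09,-0.04,0,0,0,0],[-0.13,-0.09,-0.04,0,0,0,0]]'
python3 - <<'E'
from h import *
f=cams.grab_frame("wrist"); s=cams.grab_frame("side"); t=cams.grab_frame("top")
im=np.zeros((600,800,3),np.uint8)
im[:330,:440]=cv2.resize(f["image"][:,:,::-1],(440,330),interpolation=cv2.INTER_AREA)
im[:450,440:]=cv2.resize(s["image"][170:270,245:325,::-1],(360,450),interpolation=cv2.INTER_CUBIC)
im[330:600,:270]=cv2.resize(t["image"][128:218,225:315,::-1],(270,270),interpolation=cv2.INTER_CUBIC)
cv2.imwrite("pics/final.png",im)
E
```

```text
clock: 23.15
eef_pos: [485.6, -314.3, 170.0]
tcp_rot: [-3.138, -0.0, 1.066]
contact_force: [1.6, -1.2, 0.2]
opening: -0.0
grasp_force: 0.0
clock: 23.65
eef_pos: [343.1, -385.7, 210.1]
tcp_rot: [-3.141, 0.0, 1.063]
contact_force: [0.2, 1.1, -0.5]
opening: 0.848
grasp_force: 0.0
```

View pics/final.png

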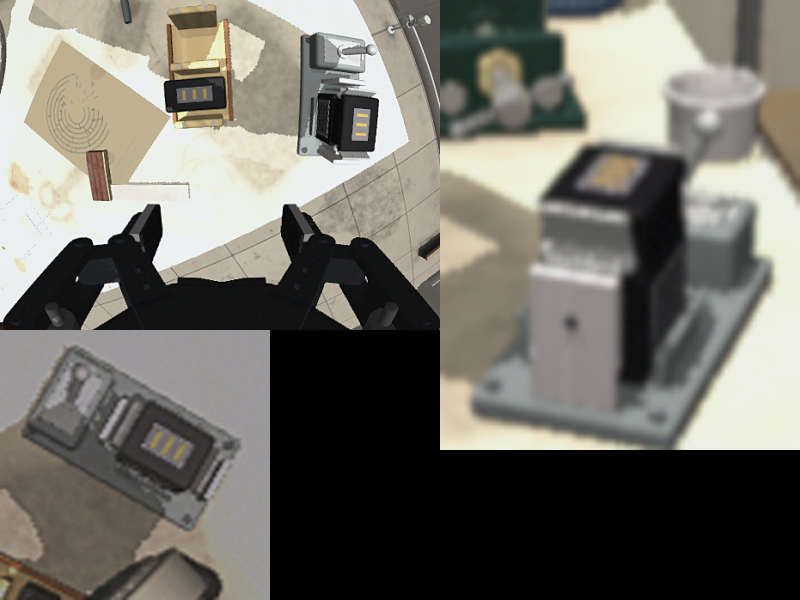

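The pack sits level in the bay between the clips. The toggle tip is at (707,122) in the side crop, which is image (304,197), exactly the predicted "on" position. The slim pack is standing in its slot and the robot is clear.

```bash
python3 -m crank '[[0,0,0,0,0,0,0],[0,0,0,0,0,0,0],[0,0,0,0,0,0,0]]' | head -2; python3 -c "
from rig import sign_off
print(sign_off())"
```

```text
clock: 24.1
eef_pos: [346.6, -385.4, 209.8]
the job is handed in; nothing more can be done
None
```

The thick pack is fully home in the dock: a downward tug on the way in suggests the clips snapped, and it stopped at the expected height. The toggle is on, the slim pack is still in its slot, and I handed the job in at about 24 s; no verdict came back.

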